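Pick the clicker die that matches the sample pattern

TASK

A pattern board lies in front of the die tray, on the robot's side of it; find the steel die in the tray that has the same outline as the plywood pattern on that board, and set it down flat in the middle of that board's outlined square, the same way up as it stood in the tray. The other pattern board, lying behind the tray, is for a later job.

Things in the scene. Friction and masses are not known exactly. Their poses are not given: they have to be found in the camera images.
- point_board: Fixed dark wooden board, x -48 to 48, y -51 to 135 mm, 12 mm thick. Origin: bench level under the centre of its outlined 80 mm square (flush lines, surface z = 12 mm). Glued at y = 85 mm: plywood sample 6 mm thick, a strap end 64 x 34 mm, one end square, one pointed. Lies in front of the die tray (world x under 0.5 m) or behind it (over 0.75 m); the other board takes the other place.
- round_board: Fixed board with the same square, origin and measures as point_board, but its plywood sample at y = 85 mm is a round disc 44 mm in diameter. The die tray between the boards is fixed, shallow, wooden, 110 x 340 mm: floor and walls 5 mm thick, with their top 12 mm over the bench, three bins 100 x 107 mm, one die standing in each; which is where varies.
- point_die: Loose steel clicker die, a closed upright strip 3 mm thick, 32 mm high, in strap-end outline: outside 70 mm along x, 40 mm along y, 0.14 to 0.28 kg. Origin: underside, middle of the 70 x 40 mm; z up. Parallel sides facing +-y run from x = -35 to 15 mm, point at x = 35 mm; stiffening bar across its top at x = -10 mm, where it is well gripped across y. In one bin of the tray.
- round_die: Loose steel clicker die, a closed upright round strip 3 mm thick, 32 mm high, 50 mm outside diameter, 0.14 to 0.28 kg, stiffening bar across its top along y. Origin: centre of the underside, z up. In another bin of the tray. (The third bin holds a loose rectangular die, 75 x 30 x 32 mm, that matches neither sample.)
There are look-alikes about, which are no part of the job. Leave any red look-alike of the round_die alone.

How it is judged:
By the outcome, as a careful person would: the job done as asked, in the order asked, and still so for the second after the job is handed in, with the robot touching nothing.
It also fails if it takes over 29 s, if anything falls off the work surface, if the arm or the gripper's body presses on something with over 40 N, if the wrist force passes 120 N, or if a joint passes its speed limit or range.

ROBOT

A 6-joint arm with a two-finger parallel gripper is mounted at the origin on a cart in front of the work surface, level with it; the furniture and walls round the work are solid. World frame = base frame: x ahead of the robot, y to its left, z up, the work surface at z = 0. Lengths are in m, angles in rad, forces in N, time in s.
With the tool pointing down it reaches from about 0.25 to 0.775 m from the base axis. Payload 4 kg.
Tool frame: the origin (TCP) lies midway between the tips of the shut fingers; the grasp point (between the pads) lies 19 mm behind it; z points along the fingers, y is the direction in which the jaws open and shut (so a half turn about z gives the same grasp; the last joint's range is limited). The gripper opens to 94 mm and grips with 3 to 60 N. Pads are 16 mm wide; open, the fingers measure 119 mm over their backs; the gripper's body (75 mm by 177 mm) begins 78 mm behind the grasp point.
Start: joints at [-1.376, 0.087, 1.371, -0, 1.684, -0.103], TCP at [0.161, -0.526, 0.169] pointing down, gripper open.
Joint ranges: [-3.1, 3.1], [-0.76, 2.03], [0.27, 2.55], [-1.08, 4.22], [0.17, 2.65], [-2.57, 2.57]. Speed limits (rad/s): [2.79, 2.79, 3.14, 3.14, 3.14, 3.14].

INTERFACE

Orientations are given as [roll, pitch, yaw] about the fixed x, y, z axes, in that order (R = Rz(yaw) Ry(pitch) Rx(roll)).
In Python, from bench import robot gives the robot as it stands.
- The arm moves only by the tool drive_tool, never from a script. Its argument "series" is a list that holds one entry, the list of rows, each a list of 7 numbers: the turn, a rotation vector about the tool's x, y, z in rad, then the shift along the tool's x, y, z in cm, then the opening in per cent of the stroke, from 0 (shut) to 100 (fully open). In form: [[[rx, ry, rz, tx, ty, tz, fingers], ...]]. A call has 1 to 20 rows; each row is the pose to reach, as a shift and turn from the pose measured when the call began, along the tool's axes at that moment; what a row does not reach only later rows make up. A row lasts 1/10 s, in which the tool goes at most 50 mm and 8.59 degrees, less where a joint would pass 70% of its speed; a pose out of reach is approached as far as the arm can. A call with a gripper value outside its range is refused whole. The fingers move at their own pace and stop on an object; the grip force is fixed at half the most. Time passes only in rows, so rows that repeat a pose let the fingers close. It gives the time, the measured TCP pose, the force and the opening at its end, in the units of the state.
- robot.get_obs(): the state, without advancing time (a new reading comes with each control period).
- robot.snapshot(name): name is "side" or "top" or "wrist"; returns a dict with "img" (480x640x3 uint8, blue, green, red), "depth" (480x640 float32, m along the optical axis (not along the pixel's ray), 0 where there is no reading), "vertical_fov" (degrees; the focal length in pixels is half the picture's height over the tangent of half this angle, whatever the lens; pixels are square), "cx", "cy" (the principal point, pixels), "rvec" (rotation vector, rad) and "tvec" (3), from world to camera coordinates, as OpenCV has them. Camera axes: x right, y down, z forward; pixel columns grow to the right and rows downward; lengths in m; the calibration is good to about 2 mm. A picture is of the moment at which its call begins.
- robot.close_job(): hands the job in, once; it reports no verdict.
The state is a dict: "time": time; "joint_positions": joint angles; "qvel": joint speeds; "joint_torque": joint torques, N m; "tool_pos": TCP position; "ee_rot": TCP orientation; "wrist_force": force on the tool from outside, world axes, zero at the start; "wrist_torque": the same for the moment, N m; "width": finger opening in m.
Only numpy, scipy, OpenCV 4.12 (cv2) and the standard library are available. Lean on these libraries where they do the work, as an engineer would, in place of code of your own. Each camera call takes 0.05 s, during which the arm holds its last target.

## Working session

There is one attempt and no reset: what is moved stays moved. The work goes in short steps, Python scripts to look and compute and a tool call to move; the robot and the scene stay as the last step left them, time stands still between calls to the robot, and variables do not carry over. Pictures are saved under pics/ and viewed, and the job is handed in when it is done.

Besides the shell and the picture viewer there is one more tool, called as a command line: name --argument value ..., lists and objects as JSON in quotes. drive_tool: Moves the arm, as the interface text tells. Its arguments: {"type":"object","properties":{"series":{"type":"array","items":{"type":"array","items":{"type":"array","items":{"type":"number"}}}}},"required":["series"]}

```bash
mkdir -p pics; ls; python3 - <<'E'
from bench import robot
import cv2,numpy as np,pickle
o=robot.get_obs();print(o)
for n in ["top","side"]:
    s=robot.snapshot(n);cv2.imwrite(f"pics/{n}0.png",s["img"]);pickle.dump(s,open(f"{n}0.pkl","wb"))
    print(n,s["vertical_fov"],s["cx"],s["cy"],s["rvec"],s["tvec"])
E
```

```text
pics
{'time': 0.0, 'joint_positions': array([-1.37607180e+00,  8.79505071e-02,  1.37224555e+00,  9.85820568e-06,
        1.68360279e+00, -1.03100253e-01]), 'qvel': array([ 0.00037592, -0.0008422 , -0.00112424,  0.00018462, -0.0008154 ,
       -0.00049985]), 'joint_torque': array([ 5.96600621e-04, -3.40176415e+01, -3.02428186e+01,  7.18663190e-02,
        3.30276426e-02, -1.81288915e-04]), 'tool_pos': array([ 0.16126922, -0.52516567,  0.16771115]), 'ee_rot': array([-3.13939919e+00, -2.36801360e-04,  2.97825618e-01]), 'wrist_force': array([-0.35745847, -0.07823707,  0.56985251]), 'wrist_torque': array([ 0.01819198,  0.07878343, -0.02911708]), 'width': 0.0942832544510569}
top 50.345511738518944 323.7383453911814 238.56689177171683 [ 2.1862122  -2.17545692  0.06498157] [0.00886146 0.60753999 0.85929369]
side 52.748351956026795 317.1393893016462 235.3600629595576 [ 2.14229109 -0.36596637  0.17268121] [-0.56411642  0.17919108  0.70326728]
```

View pics/top0.png

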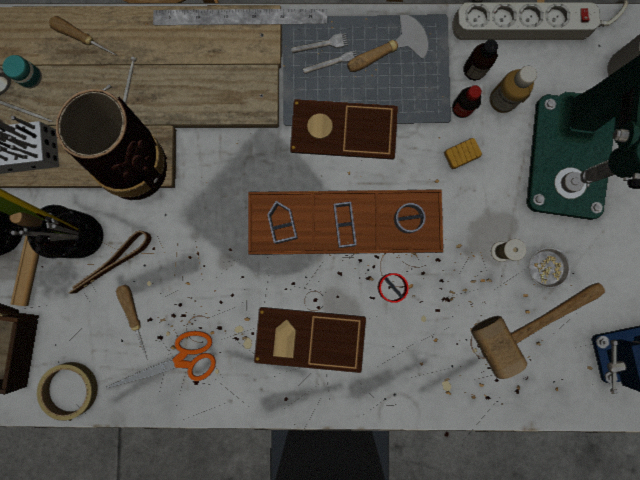

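View pics/side0.png

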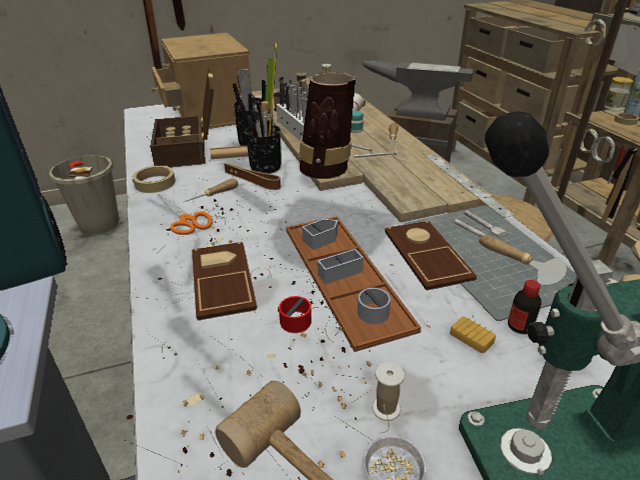

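The candidates (top view pixels) are:
- pointed grey die, (282,222)
- rectangular die, (345,225)
- round grey die, (410,217)
- red round look-alike, (392,288)

The front board (310,340) carries the pointed sample (285,338), and the rear board (343,128) carries the disc. So the target is the pointed die at (282,222), and it goes to the square at about (336,342). Next is a close crop and the measurements.

```bash
cat > h.py <<'E'
import cv2,numpy as np,pickle
def cam(s):
    f=240/np.tan(np.radians(s["vertical_fov"])/2)
    R=cv2.Rodrigues(np.array(s["rvec"],float))[0];t=np.array(s["tvec"],float).ravel()
    return f,R,t
def ray(s,uv,z):
    f,R,t=cam(s);uv=np.atleast_2d(np.asarray(uv,float))
    d=np.c_[(uv[:,0]-s["cx"])/f,(uv[:,1]-s["cy"])/f,np.ones(len(uv))]@R
    c=-R.T@t
    return c+d*((z-c[2])/d[:,2])[:,None]
def cloud(s):
    f,R,t=cam(s);v,u=np.mgrid[:480,:640];D=s["depth"]
    P=np.stack([(u-s["cx"])/f*D,(v-s["cy"])/f*D,D],-1)
    return (P-t)@R
def proj(s,P):
    f,R,t=cam(s);p=np.atleast_2d(P)@R.T+t
    return np.c_[f*p[:,0]/p[:,2]+s["cx"],f*p[:,1]/p[:,2]+s["cy"]]
E
python3 - <<'E'
from h import *
s=pickle.load(open("top0.pkl","rb"));im=s["img"]
C=cloud(s)
for n,(u,v) in dict(table=(330,400),tray=(310,240),board=(336,342),sample=(285,340)).items(): print(n,C[v,u])
roi=np.zeros((480,640),bool);roi[195:250,255:312]=1
hsv=cv2.cvtColor(im,cv2.COLOR_BGR2HSV)
m=(roi&(C[...,2]>.025)&(C[...,2]<.05)&(s["depth"]>0)).astype(np.uint8)
m2=(roi&(hsv[...,1]<90)).astype(np.uint8)
for nm,mm in (("depth",m),("col",m2)):
    cs=cv2.findContours(mm,0,2)[0];c=max(cs,key=cv2.contourArea);h=cv2.convexHull(c)[:,0]
    r=cv2.minAreaRect(ray(s,h,.037)[:,:2].astype(np.float32)*1000);print(nm,mm.sum(),r,np.median(C[mm>0][:,2]))
    print(np.round(ray(s,h,.037)[:,:2]*1000).tolist())
# board square lines
rb=np.zeros((480,640),bool);rb[305:375,250:370]=1
y=(rb&(im[...,2]>110)&(im[...,2].astype(int)-im[...,0]>30)).astype(np.uint8)
n,l,st,ce=cv2.connectedComponentsWithStats(y)
for i in range(1,n):
    if st[i,4]>30:
        p=np.argwhere(l==i)[:,::-1]; w=ray(s,p,.012 if st[i,0]>300 else .018)[:,:2].astype(np.float32)*1000
        print(st[i],cv2.minAreaRect(w))
        if st[i,0]<300: pass
crop=np.hstack([cv2.resize(im[190:260,240:340],(400,280),interpolation=2),cv2.resize(im[305:375,270:370],(400,280),interpolation=2)])
cv2.imwrite("pics/crop0.png",crop)
E
```

```text
table [ 3.29817368e-01 -2.10587493e-04  1.60280851e-03]
tray [0.60606395 0.03618708 0.00398126]
board [ 0.43030372 -0.01003089  0.01343129]
sample [0.43368621 0.07716908 0.01788088]
depth 322 ((636.7250366210938, 85.57545471191406), (69.50249481201172, 40.50363540649414), 13.47301959991455) 0.03659840996284543
[[670.0, 92.0], [662.0, 78.0], [658.0, 73.0], [657.0, 71.0], [653.0, 69.0], [648.0, 68.0], [641.0, 66.0], [619.0, 61.0], [611.0, 59.0], [609.0, 59.0], [607.0, 62.0], [605.0, 67.0], [602.0, 82.0], [600.0, 91.0], [600.0, 96.0], [602.0, 98.0], [609.0, 99.0], [638.0, 107.0], [646.0, 108.0], [648.0, 108.0], [651.0, 107.0], [660.0, 102.0], [670.0, 95.0]]
col 391 ((636.3128662109375, 84.95330810546875), (70.5941390991211, 41.52177810668945), 13.472071647644043) 0.036058245631320034
[[670.0, 92.0], [667.0, 85.0], [658.0, 71.0], [657.0, 69.0], [651.0, 68.0], [631.0, 62.0], [616.0, 59.0], [607.0, 59.0], [605.0, 64.0], [600.0, 84.0], [598.0, 93.0], [598.0, 94.0], [600.0, 98.0], [638.0, 107.0], [646.0, 108.0], [648.0, 108.0], [655.0, 105.0], [670.0, 95.0]]
[274 321  21  37 592] ((436.1658935546875, 78.28115844726562), (31.7445011138916, 59.650856018066406), 85.28157806396484)
```

View pics/crop0.png

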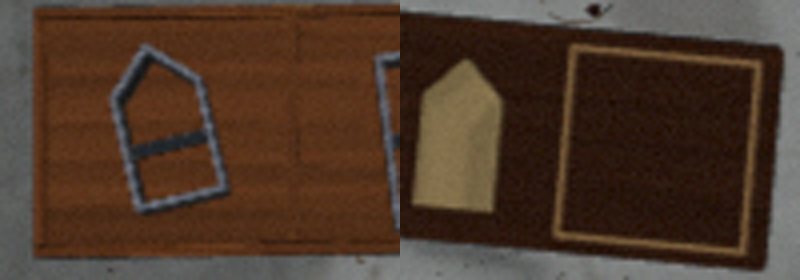

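The crop confirms it: a pointed steel die with its bar toward the square end, and the same outline on the front board. The point lies toward +x and the axis is at about 13.5°. Next I'll measure the square.

```bash
python3 - <<'E'
from h import *
for nm,box in (("top0",(312,372,304,366)),("side0",None)):
    s=pickle.load(open(nm+".pkl","rb"));im=s["img"].astype(int)
    P=np.array([.43,-.008,.012])
    if box is None:
        u,v=proj(s,P)[0].astype(int);print(u,v);box=(v-26,v+30,u-34,u+36)
    r=np.zeros((480,640),bool);r[box[0]:box[1],box[2]:box[3]]=1
    W=ray(s,np.argwhere(np.ones((480,640)))[:,::-1],.012).reshape(480,640,3)
    g=im[...,2]-im[...,0]
    m=r&(im[...,2]>85)&(g>25)&(np.abs(W[...,0]-.43)<.052)&(np.abs(W[...,1]+.01)<.052)
    n,l,st,ce=cv2.connectedComponentsWithStats(m.astype(np.uint8))
    i=1+np.argmax(st[1:,4]);p=np.argwhere(l==i)[:,::-1]
    print(nm,st[i],cv2.minAreaRect((ray(s,p,.012)[:,:2]*1000).astype(np.float32)))
# die from side: steel top at z=.037 via depth cloud
s=pickle.load(open("side0.pkl","rb"));C=cloud(s)
m=(np.abs(C[...,2]-.0365)<.004)&(np.abs(C[...,0]-.636)<.05)&(np.abs(C[...,1]-.085)<.05)
print(m.sum(),cv2.minAreaRect((C[m][:,:2]*1000).astype(np.float32)))
# square corner pixels via board
E
```

```text
top0 [308 316  52  53 283] ((430.3628845214844, -6.336147308349609), (82.4764404296875, 82.80980682373047), 85.15589141845703)
223 289
side0 [197 269  56  42 416] ((430.0693359375, -6.092868804931641), (87.02851104736328, 85.97179412841797), 85.17516326904297)
183 ((636.9547729492188, 84.2947006225586), (69.16485595703125, 42.68306350708008), 11.94698715209961)
```

```bash
cat > go.py <<'E'
import sys,numpy as np
from bench import robot
from scipy.spatial.transform import Rotation as Ro
x,y,z,yaw=map(float,sys.argv[1:5])
o=robot.get_obs()
R=Ro.from_euler("xyz",o["ee_rot"])
T=Ro.from_euler("xyz",[np.pi,0,np.radians(yaw)])
print("t",o["time"],o["tool_pos"],np.degrees(o["ee_rot"]),"w",o["width"],"F",o["wrist_force"])
print("turn",(R.inv()*T).as_rotvec().round(4),"shift cm",(R.inv().apply(np.array([x,y,z])-o["tool_pos"])*100).round(2))
E
python3 go.py .627 .083 .13 13.3
```

```text
t 0.1 [ 0.16126916 -0.52523336  0.16783082] [-1.79886433e+02 -1.21662006e-02  1.70630133e+01] w 0.09414179580186782 F [ 0.41413565  0.15493193 -0.72802596]
turn [-0.002  -0.0001  0.0657] shift cm [ 62.37 -44.47   3.88]
```

drive_tool --series '[[[0, 0, 0.066, 62.4, -44.5, 0, 70], [0, 0, 0.066, 62.4, -44.5, 0, 70], [0, 0, 0.066, 62.4, -44.5, 0, 70], [0, 0, 0.066, 62.4, -44.5, 0, 70], [0, 0, 0.066, 62.4, -44.5, 0, 70], [0, 0, 0.066, 62.4, -44.5, 0, 70], [0, 0, 0.066, 62.4, -44.5, 0, 70], [0, 0, 0.066, 62.4, -44.5, 0, 70], [0, 0, 0.066, 62.4, -44.5, 0, 70], [0, 0, 0.066, 62.4, -44.5, 0, 70], [0, 0, 0.066, 62.4, -44.5, 0, 70], [0, 0, 0.066, 62.4, -44.5, 0, 70], [0, 0, 0.066, 62.4, -44.5, 0, 70], [0, 0, 0.066, 62.4, -44.5, 0, 70], [0, 0, 0.066, 62.4, -44.5, 0, 70], [0, 0, 0.066, 62.4, -44.5, 0, 70], [0, 0, 0.066, 62.4, -44.5, 0, 70], [0, 0, 0.066, 62.4, -44.5, 3.5, 70], [0, 0, 0.066, 62.4, -44.5, 3.5, 70], [0, 0, 0.066, 62.4, -44.5, 3.5, 70]]]'

```text
time: 2.1
tool_pos: [0.6259, 0.0822, 0.133]
ee_rot: [-3.139, 0.003, 0.231]
wrist_force: [1.1, -0.2, 1.0]
width: 0.0656
```

```bash
python3 go.py .627 .083 .011 13.3; python3 - <<'E'
from h import *
from bench import robot
s=robot.snapshot("wrist");pickle.dump(s,open("w1.pkl","wb"));cv2.imwrite("pics/w1.png",s["img"])
print(proj(s,[[.627,.083,.037],[.67,.0935,.037]]))
C=cloud(s)
m=(np.abs(C[...,2]-.0365)<.005)&(np.abs(C[...,0]-.636)<.05)&(np.abs(C[...,1]-.085)<.045)&(s["depth"]>0)
print(m.sum(),cv2.minAreaRect((C[m][:,:2]*1000).astype(np.float32)))
E
```

```text
t 2.1 [0.62587316 0.08223908 0.13297684] [-1.79869354e+02  1.75202189e-01  1.32090852e+01] w 0.06560220809895383 F [ 1.10411508 -0.17578005  0.96790833]
turn [-0.0023  0.0031 -0.0016] shift cm [ 0.16 -0.02 12.2 ]
[[315.72060382 228.78480759]
 [315.21713417 169.80373634]]
1479 ((636.6103515625, 86.87859344482422), (69.52252960205078, 39.763946533203125), 14.194146156311035)
```

View pics/w1.png

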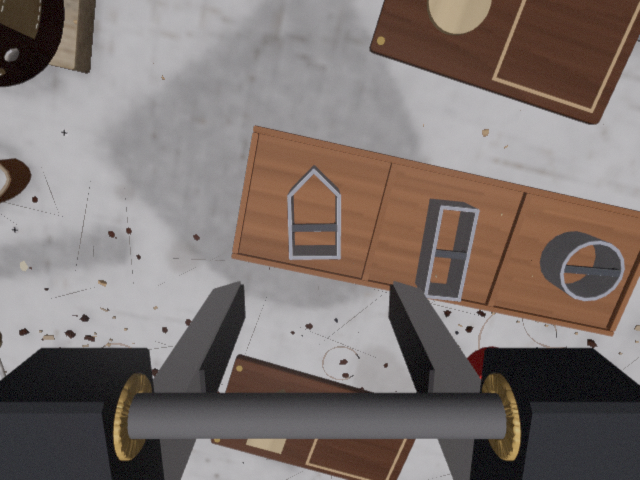

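The wrist view shows the pointed die at (315,215), lined up between the fingers, with its bar at (315,228). Its size of 69.5 x 39.8 mm matches the description. I'll go down and grip.

drive_tool --series '[[[0, 0.003, -0.004, 0.15, -0.1, 4, 70], [0, 0.003, -0.004, 0.15, -0.1, 7, 70], [0, 0.003, -0.004, 0.15, -0.1, 9, 70], [0, 0.003, -0.004, 0.15, -0.1, 11, 70], [0, 0.003, -0.004, 0.15, -0.1, 12.1, 70], [0, 0.003, -0.004, 0.15, -0.1, 12.1, 70], [0, 0.003, -0.004, 0.15, -0.1, 12.1, 70], [0, 0.003, -0.004, 0.15, -0.1, 12.1, 30], [0, 0.003, -0.004, 0.15, -0.1, 12.1, 20], [0, 0.003, -0.004, 0.15, -0.1, 12.1, 10], [0, 0.003, -0.004, 0.15, -0.1, 12.1, 10], [0, 0.003, -0.004, 0.15, -0.1, 12.1, 10], [0, 0.003, -0.004, 0.15, -0.1, 12.1, 10]]]'

```text
time: 3.45
tool_pos: [0.6281, 0.0839, 0.0136]
ee_rot: [-3.14, -0.003, 0.235]
wrist_force: [0.2, -0.1, -0.5]
width: 0.021
```

```bash
python3 go.py .627 .083 .1 13.5
```

```text
t 3.45 [0.62811466 0.08388633 0.01358344] [-1.79899877e+02 -1.75880222e-01  1.34421651e+01] w 0.021027942003083052 F [ 0.18969282 -0.05945974 -0.48420298]
turn [-0.0017 -0.0031 -0.001 ] shift cm [-0.1   0.05 -8.64]
```

A width of 21 mm doesn't fit a 40 mm die, so I'll look before doing anything else.

```bash
python3 - <<'E'
from h import *
from bench import robot
a=robot.snapshot("side");pickle.dump(a,open("s2.pkl","wb"));w=robot.snapshot("wrist");pickle.dump(w,open("w2.pkl","wb"))
cv2.imwrite("pics/s2.png",cv2.resize(a["img"][150:330,220:440],(770,600)));cv2.imwrite("pics/w2.png",w["img"])
print(robot.get_obs()["width"],robot.get_obs()["time"])
E
```

```text
0.013117456999521826 3.55
```

View pics/s2.png

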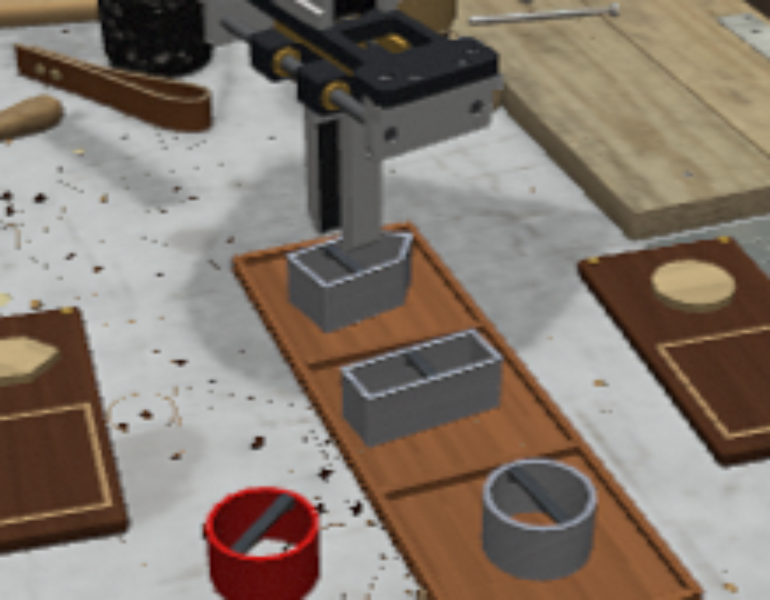

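View pics/w2.png

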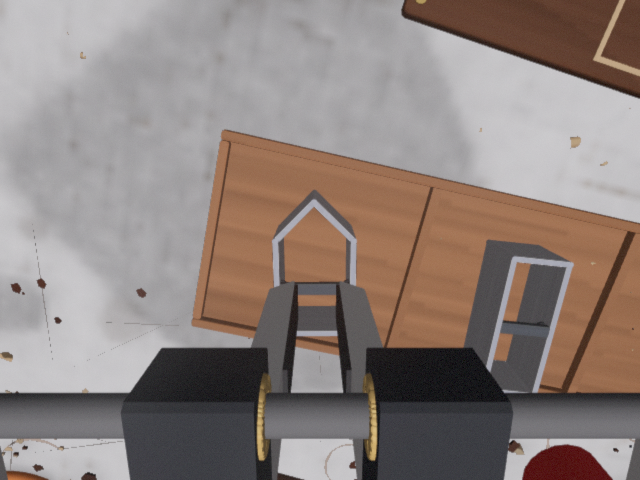

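The fingers seem to have closed above or inside the die, not around it. I'll check the fingertip height against the reported TCP.

```bash
python3 - <<'E'
from h import *
for n in ("w1","w2"):
    s=pickle.load(open(n+".pkl","rb"));C=cloud(s)
    pts={"w1":[(230,190),(315,255),(345,480-100),(100,200)],"w2":[(240,200),(320,326),(600,140),(100,200)]}[n]
    for p in pts: print(n,p,C[p[1],p[0]].round(4))
s=pickle.load(open("s2.pkl","rb"));C=cloud(s);D=s["depth"]
# column scan through fingers in crop coords x~325 and 360
for cx in (325,360):
    u=220+int(cx/3.5)
    for v in range(150+int(130/3.333),150+int(290/3.333),2): print((u,v),C[v,u].round(3),s["img"][v,u])
import json
from bench import robot
o=robot.get_obs();print(o["joint_positions"].round(3),o["tool_pos"])
E
```

```text
w1 (230, 190) [0.6341 0.1577 0.    ]
w1 (315, 255) [0.6062 0.0787 0.0356]
w1 (345, 380) [ 4.823e-01  2.080e-02 -3.000e-04]
w1 (100, 200) [ 6.009e-01  2.617e-01 -1.000e-04]
w2 (240, 200) [0.6556 0.1325 0.0041]
w2 (320, 326) [0.6073 0.0767 0.0328]
w2 (600, 140) [ 7.305e-01 -4.570e-02 -2.000e-04]
w2 (100, 200) [ 6.367e-01  2.078e-01 -3.000e-04]
(312, 189) [0.62  0.091 0.114] [19 15 15]
(312, 191) [0.62  0.092 0.109] [18 17 16]
(312, 193) [0.62  0.094 0.104] [19 17 16]
(312, 195) [0.62  0.094 0.1  ] [18 13 16]
(312, 197) [0.62  0.092 0.097] [14 14 15]
(312, 199) [0.621 0.095 0.091] [15 13 12]
(312, 201) [0.619 0.089 0.09 ] [14 14 13]
(312, 203) [0.619 0.092 0.084] [14 13 15]
(312, 205) [0.619 0.093 0.08 ] [15 13 15]
(312, 207) [0.619 0.091 0.077] [11 11 12]
(312, 209) [0.619 0.093 0.071] [14 16 15]
(312, 211) [0.62  0.094 0.066] [14 16 16]
(312, 213) [0.619 0.091 0.063] [15 16 16]
(312, 215) [0.619 0.092 0.058] [15 15 14]
(312, 217) [0.619 0.092 0.054] [11 11  9]
(312, 219) [0.619 0.094 0.049] [38 38 35]
(312, 221) [0.635 0.145 0.009] [ 90 115 148]
(312, 223) [0.621 0.101 0.035] [140 136
[... 644 characters left out ...]
 207) [0.628 0.061 0.091] [92 93 93]
(322, 209) [0.628 0.06  0.088] [91 92 92]
(322, 211) [0.627 0.058 0.085] [91 92 92]
(322, 213) [0.627 0.06  0.08 ] [91 93 94]
(322, 215) [0.627 0.059 0.076] [91 93 92]
(322, 217) [0.626 0.057 0.073] [91 91 92]
(322, 219) [0.628 0.061 0.066] [91 92 93]
(322, 221) [0.627 0.058 0.064] [91 92 93]
(322, 223) [0.627 0.06  0.058] [84 86 85]
(322, 225) [0.644 0.108 0.021] [81 80 81]
(322, 227) [0.642 0.104 0.019] [80 80 81]
(322, 229) [0.631 0.072 0.037] [81 76 72]
(322, 231) [0.631 0.07  0.034] [115 105  99]
(322, 233) [0.628 0.063 0.034] [76 76 76]
(322, 235) [0.627 0.061 0.031] [80 80 79]
[0.042 0.343 1.379 0.002 1.417 1.378] [0.62807119 0.08387115 0.01352116]
```

```bash
python3 - <<'E'
from h import *
for n in ("w1","w2"):
    s=pickle.load(open(n+".pkl","rb"));f,R,t=cam(s);print(n,(-R.T@t).round(4))
s=pickle.load(open("w2.pkl","rb"));C=cloud(s)
for v in range(285,400,12): print(v,[C[v,u].round(3).tolist() for u in (285,355)])
E
python3 go.py .627 .083 .1 13.5
```

```text
w1 [0.7006 0.0989 0.3486]
w2 [0.7015 0.1007 0.2296]
285 [[0.633, 0.099, 0.054], [0.634, 0.066, 0.037]]
297 [[0.634, 0.098, 0.069], [0.64, 0.07, 0.069]]
309 [[0.634, 0.097, 0.081], [0.64, 0.071, 0.081]]
321 [[0.634, 0.096, 0.091], [0.64, 0.072, 0.09]]
333 [[0.634, 0.096, 0.1], [0.64, 0.073, 0.1]]
345 [[0.634, 0.095, 0.107], [0.64, 0.074, 0.11]]
357 [[0.633, 0.094, 0.113], [0.64, 0.074, 0.116]]
369 [[0.634, 0.094, 0.121], [0.639, 0.075, 0.122]]
381 [[0.629, 0.093, 0.12], [0.639, 0.075, 0.129]]
393 [[0.653, 0.095, 0.16], [0.657, 0.083, 0.161]]
t 3.55 [0.62807119 0.08387115 0.01352116] [-1.79897957e+02 -1.69392777e-01  1.34402082e+01] w 0.013117456999521826 F [-0.34333295  0.18193027 -1.07205069]
turn [-0.0018 -0.003  -0.001 ] shift cm [-0.1   0.04 -8.65]
```

Two cameras agree that the fingertips are at about z = 50 mm while the reported TCP is 13.5 mm. The force is near zero, so nothing was touched. The reported tool length is off, so I'll rely on vision for height. First I'll measure the offset finely.

```bash
python3 - <<'E'
from h import *
for n in ("s2","w2"):
    s=pickle.load(open(n+".pkl","rb"));C=cloud(s)
    m=(s["depth"]>0)&(np.abs(C[...,0]-.628)<.014)&(np.abs(C[...,1]-.084)<.032)&(C[...,2]>.0405)&(C[...,2]<.08)
    z=C[m][:,2];print(n,m.sum(),np.sort(z)[:25].round(4))
    h=np.histogram(z,np.arange(.04,.08,.003))[0];print(h)
    k=m&(C[...,2]<.056)
    print(np.c_[np.argwhere(k)[:20,::-1],C[k][:20].round(4)])
E
```

```text
s2 276 [0.0472 0.0482 0.0485 0.0486 0.0487 0.0487 0.0489 0.0493 0.0494 0.0494
 0.0494 0.0495 0.0498 0.0503 0.0504 0.0514 0.0514 0.0515 0.0517 0.0517
 0.0518 0.0519 0.0523 0.0524 0.0528]
[ 0  0  7 15 17 19 30 30 33 24 30 30 27]
[[3.080e+02 2.140e+02 6.140e-01 1.018e-01 5.600e-02]
 [3.160e+02 2.150e+02 6.275e-01 9.470e-02 5.500e-02]
 [3.170e+02 2.150e+02 6.290e-01 9.310e-02 5.560e-02]
 [3.090e+02 2.160e+02 6.150e-01 9.890e-02 5.300e-02]
 [3.100e+02 2.160e+02 6.163e-01 9.680e-02 5.400e-02]
 [3.130e+02 2.160e+02 6.212e-01 9.370e-02 5.470e-02]
 [3.140e+02 2.160e+02 6.234e-01 9.440e-02 5.390e-02]
 [3.150e+02 2.160e+02 6.246e-01 9.180e-02 5.510e-02]
 [3.160e+02 2.160e+02 6.275e-01 9.480e-02 5.280e-02]
 [3.170e+02 2.160e+02 6.297e-01 9.550e-02 5.180e-02]
 [3.100e+02 2.170e+02 6.156e-01 9.480e-02 5.310e-02]
 [3.110e+02 2.170e+02 6.175e-01 9.450e-02 5.290e-02]
 [3.120e+02 2.170e+02 6.186e-01 9.190e-02 5.420e-02]
 [3.130e+02 2.170e+02 6.216e-01 9.500e-02 5.170e-02]
 [3.140e+02 2.170e+02 6.234e-01 9.460e-02 5.150e-02]
 [3.150e+02 2.170e+02 6.248e-01 9.280e-02 5.230e-02]
 [3.160e+02 2.170e+02 6.2
[... 789 characters left out ...]
5.170e-02]
 [2.900e+02 2.820e+02 6.343e-01 9.710e-02 5.210e-02]
 [2.910e+02 2.820e+02 6.340e-01 9.660e-02 5.110e-02]
 [2.920e+02 2.820e+02 6.346e-01 9.620e-02 5.230e-02]
 [2.930e+02 2.820e+02 6.344e-01 9.580e-02 5.170e-02]
 [2.940e+02 2.820e+02 6.342e-01 9.530e-02 5.080e-02]
 [3.390e+02 2.820e+02 6.390e-01 7.570e-02 5.100e-02]
 [3.400e+02 2.820e+02 6.392e-01 7.530e-02 5.130e-02]
 [3.410e+02 2.820e+02 6.391e-01 7.480e-02 5.060e-02]
 [3.420e+02 2.820e+02 6.394e-01 7.440e-02 5.120e-02]
 [3.430e+02 2.820e+02 6.399e-01 7.410e-02 5.230e-02]
 [3.440e+02 2.820e+02 6.400e-01 7.370e-02 5.240e-02]
 [2.860e+02 2.830e+02 6.339e-01 9.870e-02 5.340e-02]
 [2.870e+02 2.830e+02 6.340e-01 9.830e-02 5.340e-02]]
```

The tips sit about 35 mm above the reported TCP; sideways the two agree. I'll open, then go down another 36 mm, which puts the true tips at about 13 mm.

drive_tool --series '[[[0, -0.003, 0, -0.1, 0, 0, 70], [0, -0.003, 0, -0.1, 0, 0, 70], [0, -0.003, 0, -0.1, 0, 0, 70], [0, -0.003, 0, -0.1, 0, 0, 70], [0, -0.003, 0, -0.1, 0, 0, 70], [0, -0.003, 0, -0.1, 0, 0, 70], [0, -0.003, 0, -0.1, 0, 0.8, 70], [0, -0.003, 0, -0.1, 0, 1.6, 70], [0, -0.003, 0, -0.1, 0, 2.4, 70], [0, -0.003, 0, -0.1, 0, 3, 70], [0, -0.003, 0, -0.1, 0, 3.5, 70], [0, -0.003, 0, -0.1, 0, 3.6, 70], [0, -0.003, 0, -0.1, 0, 3.6, 70]]]'

```text
time: 4.85
tool_pos: [0.6271, 0.0837, -0.0228]
ee_rot: [-3.14, 0.0, 0.235]
wrist_force: [0.8, 0.8, 0.7]
width: 0.0658
```

```bash
python3 - <<'E'
from h import *
from bench import robot
s=robot.snapshot("side");cv2.imwrite("pics/s3.png",cv2.resize(s["img"][150:330,220:440],(770,600)))
C=cloud(s)
m=(s["depth"]>0)&(np.abs(C[...,0]-.626)<.012)&(C[...,1]<.055)&(C[...,1]>.02)&(C[...,2]>.008)&(C[...,2]<.08)
print(np.sort(C[m][:,2])[:20].round(4))
E
python3 go.py .627 .083 .1 13.5
```

```text
[0.0081 0.0082 0.0083 0.0085 0.0085 0.0086 0.0089 0.0089 0.0089 0.0089
 0.009  0.0092 0.0094 0.0095 0.0097 0.0097 0.0108 0.0125 0.0145 0.0154]
t 4.9 [ 0.62740465  0.08373998 -0.02230794] [-1.79902963e+02 -2.05358707e-02  1.34407288e+01] w 0.06553922902538499 F [0.23459507 0.25710703 0.46241125]
turn [-0.0017 -0.0004 -0.001 ] shift cm [ -0.05   0.04 -12.23]
```

View pics/s3.png

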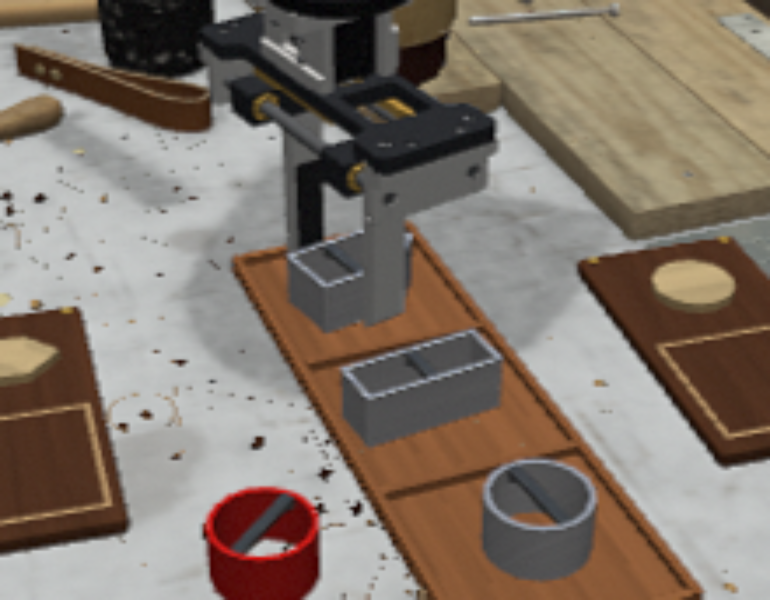

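The fingers now straddle the die at the bar, with the tips (375,318 in the crop) about 12 mm up. Closing.

drive_tool --series '[[[0, 0, 0, 0, 0, 0, 30], [0, 0, 0, 0, 0, 0, 20], [0, 0, 0, 0, 0, 0, 20], [0, 0, 0, 0, 0, 0, 20], [0, 0, 0, 0, 0, 0, 20], [0, 0, 0, 0, 0, 0, 20], [0, 0, 0, 0, 0, 0, 20]]]'

```text
time: 5.6
tool_pos: [0.6275, 0.084, -0.022]
ee_rot: [-3.14, -0.001, 0.235]
wrist_force: [-0.2, 0.6, 1.6]
width: 0.0398
```

Width 39.8 mm, so the die is held. Lift 10 cm straight up.

drive_tool --series '[[[0, 0, 0, 0, 0, -1, 20], [0, 0, 0, 0, 0, -2.5, 20], [0, 0, 0, 0, 0, -4.5, 20], [0, 0, 0, 0, 0, -7, 20], [0, 0, 0, 0, 0, -9, 20], [0, 0, 0, 0, 0, -10, 20], [0, 0, 0, 0, 0, -10, 20], [0, 0, 0, 0, 0, -10, 20]]]'

```text
time: 6.4
tool_pos: [0.6271, 0.0837, 0.0774]
ee_rot: [-3.14, 0.0, 0.235]
wrist_force: [0.0, 0.1, -2.4]
width: 0.0399
```

```bash
python3 - <<'E'
from h import *
from bench import robot
s=robot.snapshot("side");cv2.imwrite("pics/s4.png",s["img"])
w=robot.snapshot("wrist");pickle.dump(w,open("w4.pkl","wb"));cv2.imwrite("pics/w4.png",w["img"])
C=cloud(s);m=(s["depth"]>0)&(np.abs(C[...,0]-.6)<.016)&(np.abs(C[...,1]-.075)<.04)&(C[...,2]>.06)&(C[...,2]<.16)
z=C[m][:,2];print("side z of die",m.sum(),np.percentile(z,[1,5,50,95,99]).round(4))
C=cloud(w);m=(w["depth"]>0)&(C[...,0]>.642)&(C[...,0]<.69)&(np.abs(C[...,1]-.09)<.04)&(C[...,2]>.1)&(C[...,2]<.15)
print(np.median(C[m],0),m.sum())
E
python3 go.py .4202 -.0054 .078 -4.8
```

```text
side z of die 347 [0.1028 0.1049 0.1256 0.1525 0.1586]
[0.65804416 0.08732107 0.13437734] 2994
t 6.5 [0.62639008 0.0836245  0.0761949 ] [-1.79856708e+02  1.34036484e-01  1.34378236e+01] w 0.03986176695134886 F [-0.76200551 -0.12341949 -1.77078588]
turn [-0.0021  0.0027  0.3183] shift cm [-22.12   3.87  -0.14]
```

View pics/w4.png

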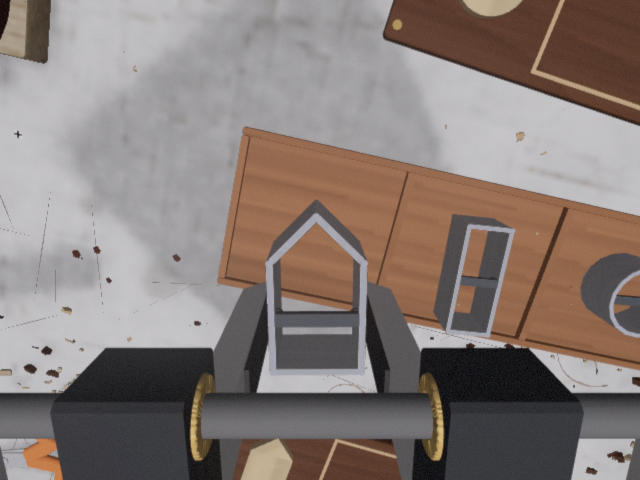

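View pics/s4.png

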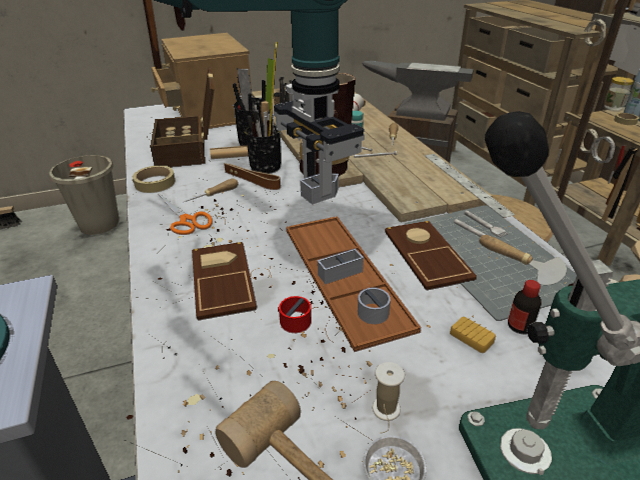

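The die is held level, with its tip at (317,203) and rear corners at (270,374) and (366,374). I'll work out its offset in the grip.

```bash
python3 - <<'E'
from h import *
w=pickle.load(open("w4.pkl","rb"))
C=cloud(w)
for p in [(317,213),(272,330),(363,330),(318,370),(270,290),(364,290)]: print(p,C[p[1],p[0]].round(4))
P=ray(w,[(317,211),(269,375),(366,375)],.1355)[:,:2]*1000
rear=(P[1]+P[2])/2;d=P[0]-rear
print(P.round(1),"len",np.linalg.norm(d),"wid",np.linalg.norm(P[1]-P[2]),"yaw",np.degrees(np.arctan2(d[1],d[0])))
c=(P[0]+rear)/2;a=np.radians(13.44);r=c-np.array([626.4,83.6])
print("centre",c,"in tool fwd/left",r@[np.cos(a),np.sin(a)],r@[-np.sin(a),np.cos(a)])
E
```

```text
(317, 213) [0.6701 0.0934 0.135 ]
(272, 330) [0.6192 0.0999 0.1363]
(363, 330) [0.6273 0.0638 0.1353]
(318, 370) [0.6053 0.0774 0.1357]
(270, 290) [0.6356 0.1043 0.1355]
(364, 290) [0.6442 0.0679 0.1349]
[[671.   93.6]
 [598.   96.8]
 [607.6  57.2]] len 70.12255810761317 wid 40.80982903116524 yaw 13.690332251985803
centre [636.90119559  85.31478794] in tool fwd/left 10.612171251225357 -0.7729346001925421
```

```bash
python3 go.py .4198 -.005 .0762 -5
```

```text
t 6.5 [0.62639008 0.0836245  0.0761949 ] [-1.79856708e+02  1.34036484e-01  1.34378236e+01] w 0.03986176695134886 F [-0.76200551 -0.12341949 -1.77078588]
turn [-0.0021  0.0027  0.3218] shift cm [-22.15   3.82   0.04]
```

drive_tool --series '[[[0, 0, 0.04, -2.5, 0.4, 0, 20], [0, 0, 0.08, -5.5, 1, 0, 20], [0, 0, 0.12, -8.5, 1.5, 0, 20], [0, 0, 0.16, -11.5, 2, 0, 20], [0, 0, 0.2, -14.5, 2.5, 0, 20], [0, 0, 0.24, -17.5, 3, 0, 20], [0, 0, 0.28, -19.5, 3.4, 0, 20], [0, 0, 0.31, -21.2, 3.7, 0, 20], [-0.002, 0.002, 0.322, -22.15, 3.82, 0, 20], [-0.002, 0.002, 0.322, -22.15, 3.82, 0, 20], [-0.002, 0.002, 0.322, -22.15, 3.82, 0, 20], [-0.002, 0.002, 0.322, -22.15, 3.82, 0, 20]]]'

```text
time: 7.7
tool_pos: [0.4204, -0.0047, 0.0765]
ee_rot: [-3.141, 0.001, -0.087]
wrist_force: [-1.1, -0.1, -2.7]
width: 0.0395
```

```bash
python3 go.py .4198 -.005 -.014 -5
python3 - <<'E'
from h import *
from bench import robot
w=robot.snapshot("wrist");pickle.dump(w,open("w5.pkl","wb"));cv2.imwrite("pics/w5.png",w["img"])
E
```

```text
t 7.7 [ 0.42039657 -0.00470522  0.0764908 ] [-1.79986197e+02  4.45728522e-02 -4.97051125e+00] w 0.03945484010050484 F [-1.06651261 -0.13866419 -2.65416953]
turn [-0.0002  0.0008  0.0005] shift cm [-0.05  0.04  9.05]
```

View pics/w5.png

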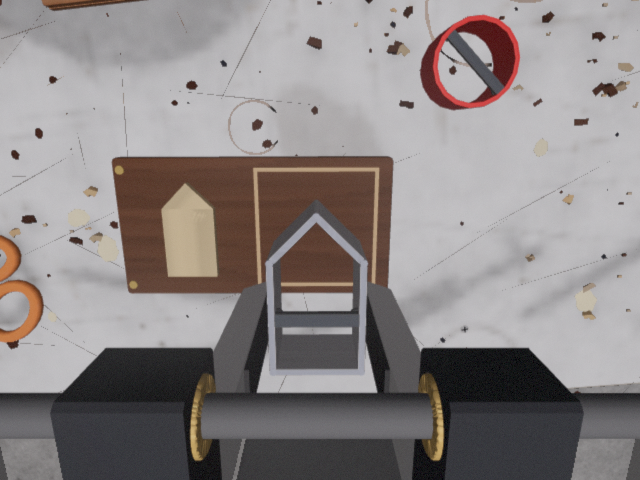

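```bash
python3 - <<'E'
from h import *
w=pickle.load(open("w5.pkl","rb"))
q=ray(w,[(254.5,169),(378.5,169),(260,284),(374.5,284)],.012)[:,:2]*1000;print(q.round(1),q.mean(0),[np.linalg.norm(q[0]-q[1]),np.linalg.norm(q[0]-q[2])])
P=ray(w,[(317,211),(269,375),(366,375)],.1355)[:,:2]*1000;c=(P[0]+(P[1]+P[2])/2)/2;print("die",c)
E
```

```text
[[473.1  31.1]
 [466.1 -49.9]
 [392.9  37.2]
 [386.  -43.3]] [429.54442086  -6.22756068] [np.float64(81.35210082340055), np.float64(80.3912393379444)]
die [430.81740949  -6.42279619]
```

The square measures 81 x 80 mm. Its centre agrees across the three views, and the die is within about 1 mm of it. Going down gently.

drive_tool --series '[[[0, 0, 0, -0.08, 0, 2, 20], [0, 0, 0, -0.08, 0, 4.5, 20], [0, 0, 0, -0.08, 0, 6.5, 20], [0, 0, 0, -0.08, 0, 7.8, 20], [0, 0, 0, -0.08, 0, 8.5, 20], [0, 0, 0, -0.08, 0, 8.8, 20], [0, 0, 0, -0.08, 0, 9, 20], [0, 0, 0, -0.08, 0, 9.1, 20], [0, 0, 0, -0.08, 0, 9.1, 20]]]'

```text
time: 8.65
tool_pos: [0.4201, -0.0047, -0.0139]
ee_rot: [-3.142, -0.001, -0.087]
wrist_force: [0.1, 0.1, -2.3]
width: 0.0401
```

```bash
python3 go.py .4198 -.005 -.015 -5
python3 - <<'E'
from h import *
from bench import robot
s=robot.snapshot("side");cv2.imwrite("pics/s6.png",cv2.resize(s["img"][200:350,140:320],(720,600)))
E
```

```text
t 8.65 [ 0.42014266 -0.00473304 -0.01386292] [-1.79995814e+02 -2.92201080e-02 -4.96765443e+00] w 0.040059833467079475 F [ 0.06643409  0.10242933 -2.25850338]
turn [-0.0001 -0.0005  0.0006] shift cm [-0.03  0.03  0.11]
```

View pics/s6.png

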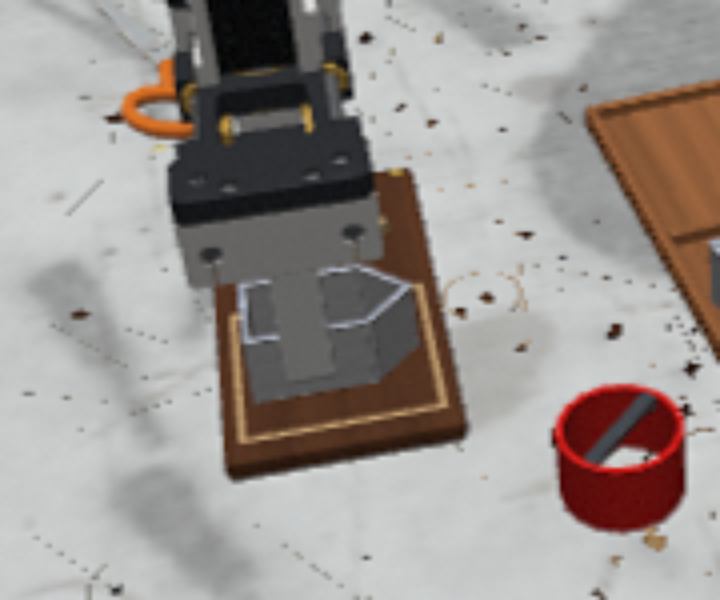

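The force still shows only the die's weight, so it is about 1 mm off the board. I'll lower in small steps until it touches.

drive_tool --series '[[[0, 0, 0, 0, 0, 0.05, 20], [0, 0, 0, 0, 0, 0.1, 20], [0, 0, 0, 0, 0, 0.15, 20], [0, 0, 0, 0, 0, 0.15, 20]]]'

```text
time: 9.1
tool_pos: [0.4203, -0.0047, -0.0151]
ee_rot: [-3.142, -0.001, -0.087]
wrist_force: [-0.2, 0.7, -0.3]
width: 0.04
```

drive_tool --series '[[[0, 0, 0, 0, 0, 0.05, 20], [0, 0, 0, 0, 0, 0.08, 20], [0, 0, 0, 0, 0, 0.08, 20]]]'

```text
time: 9.4
tool_pos: [0.4203, -0.0047, -0.0151]
ee_rot: [-3.142, -0.001, -0.087]
wrist_force: [-2.6, 0.1, 5.6]
width: 0.04
```

It's touching (+5.6 N), so I'll release to 65 mm and retreat.

drive_tool --series '[[[0, 0, 0, 0, 0, 0, 48], [0, 0, 0, 0, 0, 0, 60], [0, 0, 0, 0, 0, 0, 65], [0, 0, 0, 0, 0, 0, 65], [0, 0, 0, 0, 0, 0, 65], [0, 0, 0, 0, 0, -1, 65], [0, 0, 0, 0, 0, -3, 65], [0, 0, 0, 0, 0, -6, 65], [0, 0, 0, 0, 0, -10, 65], [0, 0, 0, 0, 0, -14, 65], [0, 0, 0, 0, 0, -16, 65], [0, 0, 0, 0, 0, -16, 65], [0, 0, 0, 0, 0, -16, 65]]]'

```text
time: 10.7
tool_pos: [0.4201, -0.0048, 0.1448]
ee_rot: [-3.142, -0.001, -0.087]
wrist_force: [-0.6, -0.1, -0.8]
width: 0.0612
```

```bash
python3 go.py .42 -.005 .15 -5
python3 - <<'E'
from h import *
from bench import robot
w=robot.snapshot("wrist");cv2.imwrite("pics/w7.png",w["img"])
s=robot.snapshot("side");cv2.imwrite("pics/s7.png",s["img"])
for s,n in ((w,"w"),(s,"s")):
    C=cloud(s);m=(s["depth"]>0)&(np.abs(C[...,2]-.044)<.004)&(np.abs(C[...,0]-.43)<.05)&(np.abs(C[...,1]+.006)<.05)
    print(n,m.sum(),np.percentile(C[m][:,2],[5,50,95]),cv2.minAreaRect((C[m][:,:2]*1000).astype(np.float32)))
E
```

```text
t 10.7 [ 0.42008664 -0.00475401  0.14480263] [-1.79999569e+02 -6.84312264e-02 -4.96683786e+00] w 0.061231896638683864 F [-0.64670619 -0.11877489 -0.83164804]
turn [-0.     -0.0012  0.0006] shift cm [-0.01  0.03 -0.52]
w 1363 [0.04214557 0.04400284 0.04527521] ((430.01824951171875, -5.677082061767578), (39.877296447753906, 69.418701171875), 86.00935363769531)
s 233 [0.04024216 0.04166918 0.04329561] ((429.93218994140625, -6.8809051513671875), (42.78515625, 67.97250366210938), 85.98673248291016)
```

View pics/w7.png

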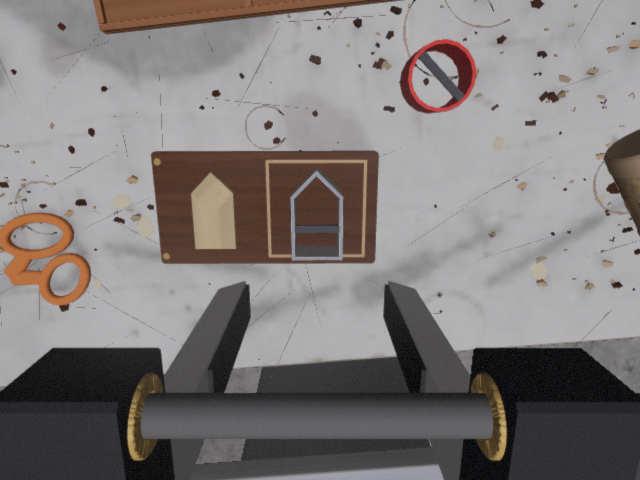

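View pics/s7.png

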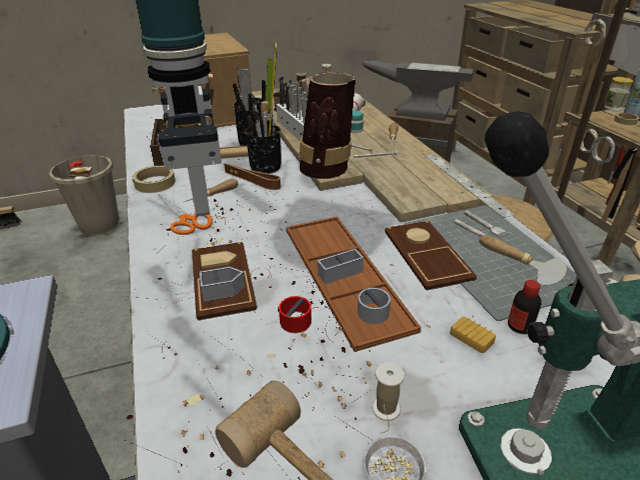

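The die stands flat and upright in the square (wrist 317,215; side 222,283). Its rim is at 44 mm and its centre at (430,-6), against the square's (430,-6.2). The gripper is clear, so I'll hand in.

```bash
python3 -c "
from bench import robot
print(robot.close_job())"
```

```text
the job is handed in; nothing more can be done
None
```

The pointed steel die is now in the middle of the front board's outlined square, flat and the same way up as in the tray. That board carries the strap-end plywood sample. I handed the job in at about 11 s of the 29 s allowed.

- **Last checks:** the die's centre measured (430.0, -5.7) mm in the wrist view and (429.9, -6.9) mm in the side view. The square's centre is at about (430, -6.2) mm. The die's top is at 44 mm, as it should be on the 12 mm board, and the gripper was clear of it. I left the other dies, the red look-alike and the rear board alone.
- **What failed or disagreed:** my first grasp closed on air above the die. The fingertips really sit about 35 mm higher than the reported tool position. I measured that offset with two cameras, reopened and regripped lower, and the fingers then stopped at the die's 40 mm width. The side view read the die's top about 2 mm low, which is within the calibration.

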